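# Load the last tube and let down the rotator head on its index plunger

## Task

Take the orange-capped tube from the white rack and set it gently, cap up, right down in the one empty cup of the tube rotator, and let go of it while the rotator's head is still level. Then pull the blue knob of the index plunger on the rotator's side fully out and hold it there while the freed head sinks by its own weight on to its rubber stop, without pushing or leaning on the head. Finish still gripping the knob fully pulled, because I will then set the head's angle by hand; leave the green-capped tube, the bottle and the beaker as they are.

Things in the scene. Friction and masses are not known exactly. Their poses are not given: they have to be found in the camera images.
- tube: Tube with the ORANGE cap, the one to load: upright cylinder 29 mm across, 117 mm tall, 45 to 85 g, brown contents; its cap, 34 mm across, covers the top 18 mm (99 to 117 mm up). Origin at the centre of its underside, z up along it. Stands loose, 35 mm deep in an end hole of the rack, underside 10 mm above the bench.
- blank: The same kind of tube with a GREEN cap, in the other end hole of the rack; stays there. Origin at the centre of its underside.
- rack: White rack fixed to the bench: block 60 x 190 x 45 mm (x, y, z) with three 33 mm holes in a row along its y axis at -60, 0 and +60 mm, 35 mm deep. The orange-capped and the green-capped tube are in the end holes, either way round; the middle one is empty. Origin at the centre of its underside.
- rotator: Tube rotator fixed to the bench: white base 200 x 270 mm and two cheeks, 116 to 124 mm either side, that carry the tilting head. Origin at bench height midway between the cheeks; x points the way the head tips, y along the tilt axis (110 mm up). The plunger is on the -y cheek, on a tongue 36 mm wide rising to 180 mm.
- drum: Round drum on the rotator's head, 188 mm across, its axis 15 mm ahead (+x) of the tilt axis. Four white cups stand on it 90 degrees apart at 70 mm radius: three hold fixed orange-capped tubes (cap tops 240 mm above the bench), one is empty, anywhere round. Its geared motor keeps it from turning (0.4 N m). Origin on its axis at tilt-axis height.
- cup (a point): Centre of the inner floor of the one EMPTY cup, 123 mm above the bench with the head level; z points up along the cup. The cup is 34 mm wide inside, 42 mm outside and 45 mm deep; its top 8 mm flares to 50 mm outside (rim 168 mm above the bench). The underside of a seated tube lies here, its cap top 117 mm higher.
- head (a joint): Tilt of the head, rad: 0 level (for loading), 0.80 down on the rubber stop. With the pin in its hole it stays level (play up to 0.03). With the pin clear it sinks by its own weight in about 2 s. More holes lie near 0.39 and 0.78: if the plunger is let go on the way, its pin drags on the plate or springs into one, and the head stops there.
- plunger (a joint): How far the plunger is pulled out, in m: 0 in, 0.012 fully out against its end stop. Its spring pulls it back in with about 5 N at 0 and 10 N fully out. The pin leaves the hole at about 0.007.
- knob (a point): Centre of the blue knob: a level cylinder 25 mm across and 28 mm long, axis along the rotator's y; at (0, -163, 160) mm in the rotator's frame when in. It is pulled level along the rotator's -y, away from the cheek. Pinch it from above, fingers either side across the rotator's x; a 16 mm barrel ends 3 mm short of it on the cheek's side.
- bottle: Amber glass bottle, 68 mm in diameter, 150 mm tall, standing on the bench; leave alone. Origin at the centre of its underside.
- beaker: Glass beaker, 72 mm in diameter, 85 mm tall, standing on the bench; leave alone. Origin at the centre of its underside.

How it is judged:
On the way, in this order (a step that is already met when the one before it is completed fails the run):
1. the orange-capped tube stands right down in the empty cup, cap up and let go, with the head still level (distance between tube and cup below 0.006 m and angle between the z axis of tube and the z axis of cup, either way round below 0.15 rad and angle between tube's own z axis and vertical below 0.3 rad and value of joint head below 0.06 rad and contact force between the fingers and tube below 0.1 N), for 0.2 s.
2. the plunger is pulled fully out by the fingers (value of joint plunger above 0.01 m and contact force between the fingers and plunger above 2 N), for 0.2 s.
At the end, for the whole second after the job is handed in: Fingers still grip the blue knob and hold it pulled out over 10 of its 12 mm; the head lies on its stop (tilt over 0.76 rad), untouched by the robot; the orange-capped tube still sits in its cup, underside within 8 mm of the floor, in line within 0.15 rad (all of step 2 and value of joint head above 0.76 rad and contact force between each of the fingers, the arm and head below 0.1 N and distance between tube and cup below 0.008 m and angle between the z axis of tube and the z axis of cup, either way round below 0.15 rad and contact force between the fingers and tube below 0.1 N); the arm keeps its last pose, push and grip.
It fails at once if the tube is dropped or thrown into the cup (faster than 0.45 m/s inside it) (horizontal distance between tube and cup below 0.012 m and z of tube in the frame of cup below 0.04 m and linear speed of tube above 0.45 m/s).
It fails at once if the robot pushes on the head or drum (more than 15 N) (contact force between any of the fingers, the arm and head above 15 N).
It fails at once if the green-capped tube is lifted or disturbed (moved over 15 mm) (distance of blank from where it was at the start of the episode above 0.015 m).
It fails at once if the bottle or the beaker is moved over 15 mm (distance of any of bottle, beaker from where it was at the start of the episode above 0.015 m).
It also fails if it takes over 48 s, if anything falls off the work surface, if the arm or the gripper's body presses on something with over 40 N, if the wrist force passes 120 N, or if a joint passes its speed limit or range.

## Robot

A 6-joint arm with a two-finger parallel gripper is mounted at the origin on the work surface. World frame = base frame: x ahead of the robot, y to its left, z up, the work surface at z = 0. Lengths are in m, angles in rad, forces in N, time in s.
With the tool pointing down it reaches from about 0.375 to 0.9 m from the base axis. Payload 3.1 kg.
Tool frame: the origin (TCP) lies on the front face of the gripper's body, between the roots of the fingers; the fingertips stand 70 mm ahead of it and the grasp point (between the pads) lies 51 mm ahead of it; z points along the fingers, y is the line along which they close (so a half turn about z gives the same grasp; the last joint's range is limited). The gripper opens to 87 mm and grips with 3 to 60 N. Pads are 19 mm wide; open, the fingers measure 117 mm over their backs; the gripper's body (75 mm by 190 mm) begins 51 mm behind the grasp point.
Start: joints at [-1.508, 0.527, 1.433, -0, 1.181, -0.178], TCP at [0.149, -0.607, 0.292] pointing down, gripper open.
Joint ranges: [-3.08, 3.08], [-0.75, 2.2], [0.22, 2.44], [-1.43, 4.57], [0, 2.65], [-2.85, 2.85]. Speed limits (rad/s): [2.79, 2.79, 3.14, 3.14, 3.14, 3.14].

## Interface

Orientations are given as a rotation vector (axis times angle).
In Python, from bench import ctrl gives the robot as it stands.
- The arm moves only by the tool tcp_steps, called after ">>>" as name(argument=value, ...) on one line, values as JSON. Schema: {"type":"object","properties":{"motion":{"type":"array","items":{"type":"array","items":{"type":"number"},"minItems":5,"maxItems":5},"minItems":1,"maxItems":20},"grip_n":{"type":"number"},"only":{"type":"string"},"quiet":{"type":"boolean"},"lines":{"type":"string"}},"required":["motion"],"additionalProperties":false}. motion is a list of rows, 1 to 20 of them, each of 5 numbers: the finger opening in m, then dx, dy, dz in m, then a turn about the tool's z in rad; each row shifts and turns the commanded pose from where the row before left it, along the tool's axes as they then stand; what a row does not reach is not made up. A row lasts 1/12 s, in which the tool goes at most 0.0417 m and 0.125 rad, less where a joint would pass 70% of its speed; a pose out of reach is approached as far as the arm can. The fingers move at their own pace and stop on an object; grip_n is the grip in N (left out, the last holds). Time passes only in rows, so rows that do not move let the fingers close. The tool returns the time, the measured TCP pose, the force, the opening and the grip force at its end. only (a regular expression) keeps the lines of the reply that match it, lines (a string "A,B") keeps lines A to B, and quiet returns only ok. Input that does not fit is refused with a message, and nothing moves.
- ctrl.observe(): the state, without advancing time (a new reading comes with each control period).
- ctrl.grab_frame(name): name is "scene" or "top"; returns the picture (420x560x3 uint8, red, green, blue); there is no depth.
- ctrl.get_calibration(name): a dict with "intrinsics" (3x3 intrinsics, pixels), "D" ([k1, k2, p1, p2, k3] as OpenCV has them; the pictures are not rectified), "xyz" and "rotation" of the camera in the world. Camera axes: x right, y down, z forward; pixel columns grow to the right and rows downward; lengths in m; the calibration is good to about 2 mm. A picture is of the moment at which its call begins. get_calibration takes no time and is no camera call.
- ctrl.job_done(): hands the job in; it is judged then, once.
The state is a dict: "clock": time; "joint_pos": joint angles; "qd": joint speeds; "effort": joint torques, N m; "eef_pos": TCP position; "eef_rot": TCP orientation; "contact_force": force on the tool from outside, world axes, zero at the start; "moment": the same for the moment, N m; "width": finger opening in m; "grasp_force": force on a finger pad.
Only numpy, scipy, OpenCV 4.12 (cv2) and the standard library are available. Lean on these libraries where they do the work, as an engineer would, in place of code of your own. Each camera call takes 0.05 s, during which the arm holds its last target. There are 200 camera calls.

## Working session

There is one attempt and no reset: what is moved stays moved. The work goes in short steps, Python scripts to look and compute and a tool call to move; the robot and the scene stay as the last step left them, time stands still between calls to the robot, and variables do not carry over. Pictures are saved under pics/ and viewed, at most 10 in all, crops included, and the job is handed in when it is done.

```bash
ls; mkdir -p pics
```

Run:
```python
from bench import ctrl
import cv2
for n in("scene","top"):
    cv2.imwrite(f"pics/{n}0.png",ctrl.grab_frame(n)[:,:,::-1]); c=ctrl.get_calibration(n); print(n,c)
print(ctrl.observe())
```

```text
bench.py
pics
scene {'intrinsics': array([[400.93618683,   0.        , 279.00612014],
       [  0.        , 400.93618683, 210.14915354],
       [  0.        ,   0.        ,   1.        ]]), 'D': array([-0.02943374,  0.        ,  0.        ,  0.        ,  0.        ]), 'xyz': array([ 1.06314975, -0.42668702,  0.70902761]), 'rotation': array([-2.09355095, -1.017616  ,  0.47511777])}
top {'intrinsics': array([[429.16344205,   0.        , 282.06683459],
       [  0.        , 429.16344205, 212.88765889],
       [  0.        ,   0.        ,   1.        ]]), 'D': array([-0.01269199,  0.        ,  0.        ,  0.        ,  0.        ]), 'xyz': array([ 0.35961802, -0.0057844 ,  0.99732734]), 'rotation': array([-2.16026216,  2.09385403, -0.23044436])}
{'clock': 0.1, 'joint_pos': array([-1.50852713e+00,  5.28371060e-01,  1.43374037e+00, -1.34552225e-05,
        1.18139967e+00, -1.78485309e-01]), 'qd': array([-0.0010787 , -0.00258329, -0.00121537,  0.00123667,  0.00146056,
        0.00066044]), 'effort': array([ 1.25724919e-04, -4.40984881e+01, -1.77150822e+01,  6.34252816e-02,
        5.34327643e-02, -4.76688001e-05]), 'eef_pos': array([ 0.14902456, -0.60644869,  0.29138142]), 'eef_rot': array([-3.11695519e+00, -3.77041511e-01, -1.55401689e-04]), 'contact_force': array([0.20302261, 0.31750224, 0.09537166]), 'moment': array([ 0.01624854, -0.01901528,  0.00202046]), 'grasp_force': 0.0, 'width': 0.08668834341140697}
```

View pics/scene0.png

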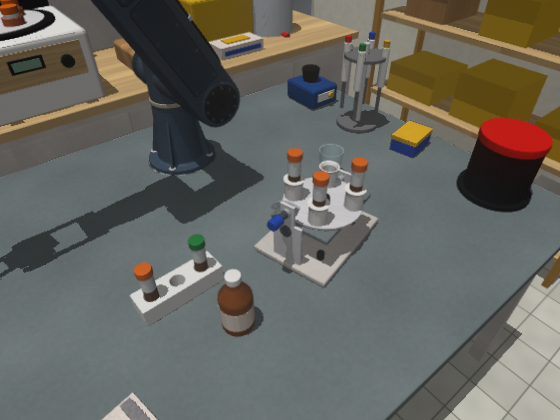

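View pics/top0.png

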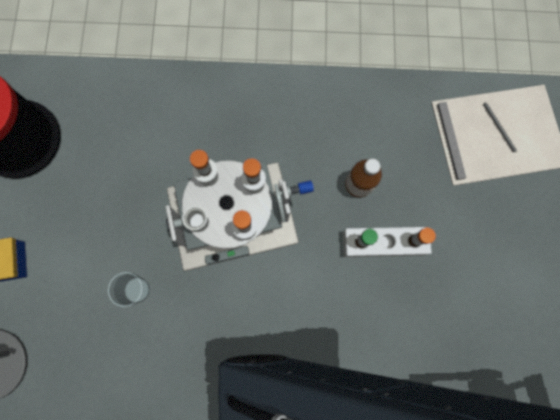

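The two views show the following:
- **Top view:** the orange rack tube is at about (427,235), the green cap at (369,236), the knob at (305,187) and the empty cup at (197,219). The drum caps are at (200,158), (251,167) and (242,220).
- **Scene view:** the rack orange cap is at (145,271) and the knob at (277,222). The drum caps are at (295,156), (320,179) and (359,165), and the green cap is at (197,242).

Next I'll fit poses to the blob centroids in both views.

Create vis.py:
```python
import numpy as np, cv2
from bench import ctrl
from scipy.optimize import least_squares
from scipy.spatial.transform import Rotation as R
C={n:ctrl.get_calibration(n) for n in("scene","top")}
def proj(n,P):
    c=C[n]; M=R.from_rotvec(c["rotation"]).as_matrix().T
    return cv2.projectPoints(np.array(P,float).reshape(-1,3),cv2.Rodrigues(M)[0],-M@c["xyz"],c["intrinsics"],c["D"])[0].reshape(-1,2)
def cyl(c,ax,r,h):  # centre, axis, radius, length
    ax=np.array(ax,float); u=np.cross(ax,[.3,.5,.8]); u/=np.linalg.norm(u); v=np.cross(ax,u)
    t=np.linspace(0,2*np.pi,40)[:,None]; ring=r*(np.cos(t)*u+np.sin(t)*v)
    return np.vstack([c+ring+ax*h/2,c+ring-ax*h/2])
def cen(n,P):
    m=cv2.moments(cv2.convexHull(proj(n,P).astype(np.float32)));return np.array([m["m10"],m["m01"]])/m["m00"]
HS={"o":((4,150,90),(16,255,255)),"g":((55,100,40),(85,255,255)),"b":((105,140,60),(125,255,255))}
def blobs(img,col):
    m=cv2.inRange(cv2.cvtColor(img,cv2.COLOR_RGB2HSV),*HS[col]); return cv2.connectedComponentsWithStats(m)
def near(img,col,p):
    _,_,s,c=blobs(img,col); ok=[i for i in range(1,len(s)) if s[i,4]>25]
    i=min(ok,key=lambda i:np.hypot(*(c[i]-p))); return c[i],s[i,4]
```

Create m.py:
```python
from vis import *
I={n:cv2.cvtColor(cv2.imread(f"pics/{n}0.png"),cv2.COLOR_BGR2RGB) for n in C}
seed={"tube":("o",(145,271),(427,235)),"blank":("g",(197,242),(369,236)),"knob":("b",(277,222),(305,187)),
"A":("o",(295,156),(242,220)),"B":("o",(320,179),(251,167)),"Cc":("o",(359,165),(200,158))}
obs={}
for k,(c,s,t) in seed.items():
    obs[k]={"scene":near(I["scene"],c,s),"top":near(I["top"],c,t)}; print(k,obs[k])
up=[0,0,1]
def res(k,P): return np.concatenate([cen(n,P)-obs[k][n][0] for n in C])
for k in("tube","blank"):
    f=least_squares(lambda q:res(k,cyl(np.array([q[0],q[1],.118]),up,.017,.018)),[.3,-.3]); print(k,f.x,f.fun.round(2))
    f=least_squares(lambda q:res(k,cyl(q,up,.017,.018)),[.3,-.3,.118]); print(k,"free z",f.x,f.fun.round(2))
def rot(q,p): c,s=np.cos(q[2]),np.sin(q[2]); return np.array([q[0]+c*p[0]-s*p[1],q[1]+s*p[0]+c*p[1],p[2]])
def cup(q,i,z): a=q[3]+i*np.pi/2; return rot(q,(.015+.07*np.cos(a),.07*np.sin(a),z))
def full(q):
    r=[res("knob",cyl(rot(q,(0,-.163,.160)),rot([0,0,q[2]],(0,1,0)),.0125,.028))]
    for i,k in((1,"A"),(2,"B"),(3,"Cc")): r.append(res(k,cyl(cup(q,i,.231),up,.017,.018)))
    return np.concatenate(r)
# cups seen: empty=0 ; going ccw seen from above
best=min((least_squares(full,[.42,.1,.1,a]) for a in np.arange(0,6.3,.7)),key=lambda f:f.cost)
q=best.x; print("rot",q,best.fun.round(2)); print("cup",cup(q,0,.123),"knob",rot(q,(0,-.163,.16)))
for n in C:
    im=I[n][:,:,::-1].copy()
    for P in [cyl(cup(q,0,.168),up,.025,1e-4)]+[cyl(cup(q,i,.24),up,.017,1e-4) for i in(1,2,3)]+[cyl(rot(q,(0,-.163,.16)),rot([0,0,q[2]],(0,1,0)),.0125,.028)]:
        for p in proj(n,P): cv2.circle(im,tuple(int(v) for v in p.round()),0,(255,255,0),-1)
    cr=im[120:280,150:450] if n=="top" else im[130:340,120:400]
    cv2.imwrite(f"pics/fit_{n}.png",cv2.resize(cr,None,fx=2,fy=2))
a=cv2.imread("pics/fit_top.png");b=cv2.imread("pics/fit_scene.png")
b=cv2.copyMakeBorder(b,0,0,0,max(0,a.shape[1]-b.shape[1]),0);s=np.vstack([a,b[:, :a.shape[1]]]);cv2.imwrite("pics/fit.png",s[:600] if s.shape[0]<=600 else cv2.resize(s,None,fx=.8,fy=.8))
```

```bash
python3 m.py
```

```text
tube {'scene': (array([142.43265306, 271.04081633]), np.int32(245)), 'top': (array([426.43678161, 235.45402299]), np.int32(174))}
blank {'scene': (array([195.83333333, 241.67647059]), np.int32(204)), 'top': (array([368.75151515, 236.6969697 ]), np.int32(165))}
knob {'scene': (array([275.04320988, 222.10493827]), np.int32(162)), 'top': (array([305.58518519, 186.78518519]), np.int32(135))}
A {'scene': (array([294.47701149, 154.76436782]), np.int32(174)), 'top': (array([241.60909091, 219.75909091]), np.int32(220))}
B {'scene': (array([320.42926829, 178.08780488]), np.int32(205)), 'top': (array([251.39647577, 167.50220264]), np.int32(227))}
Cc {'scene': (array([359.07772021, 164.23316062]), np.int32(193)), 'top': (array([198.92173913, 158.89130435]), np.int32(230))}
tube [ 0.49673519 -0.32398168] [ 0.18 -0.32  0.34 -0.09]
tube free z [ 0.49651957 -0.32408226  0.11691322] [0.21 0.01 0.21 0.08]
blank [ 0.4901868 -0.2029372] [ 0.21 -0.35  0.37 -0.07]
blank free z [ 0.48986642 -0.20290396  0.11663175] [0.24 0.02 0.21 0.17]
rot [0.53909613 0.09210561 0.26237648 1.95202078] [-0.1  -0.25 -0.27 -0.05  0.03 -0.16 -0.06 -0.5  -0.23 -0.35  0.23  0.1
 -0.06 -0.46  0.29 -0.3 ]
cup [0.51157718 0.15199207 0.123     ] knob [ 0.58137449 -0.06531592  0.16      ]
```
View pics/fit.png

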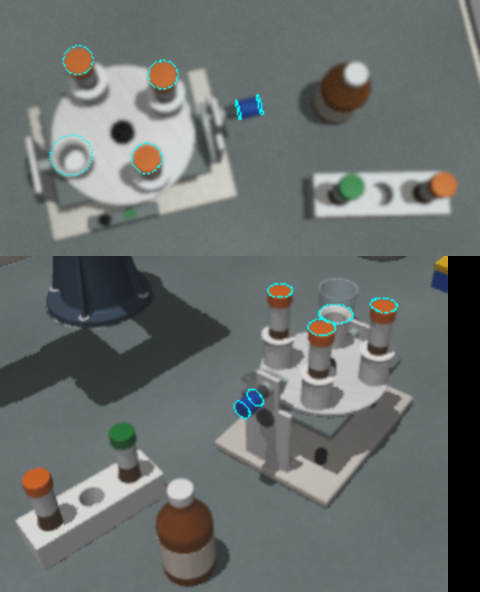

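The fit agrees with the given sizes: residuals are at most 0.5 px, the tube spacing measures 121 mm, and the free-z heights match. Now I'll turn the tool so the fingers close across the rack.

Create to.py:
```python
import sys,numpy as np
from bench import ctrl
from scipy.spatial.transform import Rotation as R
T={"tube":(.4966,-.3240,0,.054),"cup":(.5116,.1520,0,-.927),"knob":(.5814,-.0653,0,.262)}
n,z=sys.argv[1],float(sys.argv[2])   # z: wanted TCP height
x,y,_,th=T[n]; o=ctrl.observe(); M=R.from_rotvec(o["eef_rot"]).as_matrix()
h=np.arctan2(M[1,1],M[0,1]); d=M.T@(np.array([x,y,z])-o["eef_pos"])
print("pos",o["eef_pos"].round(4),"axis",M[:,2].round(3),"d tool",d.round(4),"turn",round(h-th,4),"w",round(o["width"],4),"F",o["contact_force"].round(1),"g",o["grasp_force"],"t",o["clock"])
```

>>> tcp_steps(motion=[[0.087, 0, 0, 0, -0.115], [0.087, 0, 0, 0, -0.115], [0.087, 0, 0, 0, -0.115], [0.087, 0, 0, 0, -0.115], [0.087, 0, 0, 0, -0.115], [0.087, 0, 0, 0, -0.115], [0.087, 0, 0, 0, -0.115], [0.087, 0, 0, 0, -0.115], [0.087, 0, 0, 0, -0.115], [0.087, 0, 0, 0, -0.115], [0.087, 0, 0, 0, -0.115], [0.087, 0, 0, 0, -0.115], [0.087, 0, 0, 0, 0]])

```text
clock: 1.18
eef_pos: [0.149, -0.6066, 0.2917]
eef_rot: [-2.162, -2.278, -0.001]
contact_force: [0.4, -0.5, -0.1]
width: 0.087
grasp_force: 0.0
```

```bash
python3 to.py tube 0.292
```

```text
pos [ 0.149  -0.6066  0.2917] axis [-0.     0.001 -1.   ] d tool [ 0.2642  0.3618 -0.    ] turn -0.0021 w 0.087 F [ 0.4 -0.5 -0.1] g 0.0 t 1.1833
```

>>> tcp_steps(motion=[[0.087, 0.0176, 0.0241, 0, 0], [0.087, 0.0176, 0.0241, 0, 0], [0.087, 0.0176, 0.0241, 0, 0], [0.087, 0.0176, 0.0241, 0, 0], [0.087, 0.0176, 0.0241, 0, 0], [0.087, 0.0176, 0.0241, 0, 0], [0.087, 0.0176, 0.0241, 0, 0], [0.087, 0.0176, 0.0241, 0, 0], [0.087, 0.0176, 0.0241, 0, 0], [0.087, 0.0176, 0.0241, 0, 0], [0.087, 0.0176, 0.0241, 0, 0], [0.087, 0.0176, 0.0241, 0, 0], [0.087, 0.0176, 0.0241, 0, 0], [0.087, 0.0176, 0.0241, 0, 0], [0.087, 0.0176, 0.0241, 0, 0], [0.087, 0, 0, 0, 0], [0.087, 0, 0, 0, 0]])

```text
clock: 2.6
eef_pos: [0.4978, -0.3239, 0.2919]
eef_rot: [-2.164, -2.277, 0.0]
contact_force: [0.2, 0.6, -0.2]
width: 0.0869
grasp_force: 0.0
```

```bash
python3 to.py tube 0.140
```

```text
pos [ 0.4978 -0.3239  0.2919] axis [-0.001  0.    -1.   ] d tool [-1.000e-04 -1.100e-03  1.519e-01] turn -0.0031 w 0.0869 F [ 0.2  0.6 -0.2] g 0.0 t 2.6
```

>>> tcp_steps(motion=[[0.087, 0, -0.001, 0.019, 0], [0.087, 0, 0, 0.019, 0], [0.087, 0, 0, 0.019, 0], [0.087, 0, 0, 0.019, 0], [0.087, 0, 0, 0.019, 0], [0.087, 0, 0, 0.019, 0], [0.087, 0, 0, 0.019, 0], [0.087, 0, 0, 0.019, 0], [0.087, 0, 0, 0, 0], [0.02, 0, 0, 0, 0], [0.02, 0, 0, 0, 0], [0.02, 0, 0, 0, 0], [0.02, 0, 0, 0, 0], [0.02, 0, 0, 0, 0], [0.02, 0, 0, 0, 0], [0.02, 0, 0, 0, 0], [0.02, 0, 0, 0, 0], [0.02, 0, 0, 0, 0]], grip_n=15)

```text
clock: 4.1
eef_pos: [0.496, -0.3252, 0.1404]
eef_rot: [2.165, 2.276, 0.0]
contact_force: [-0.1, 0.9, 0.4]
width: 0.0349
grasp_force: 0.0
```

```bash
python3 to.py tube 0.140
```

```text
pos [ 0.496  -0.3252  0.1404] axis [ 0. -0. -1.] d tool [0.0012 0.0007 0.0004] turn -0.0039 w 0.0349 F [-0.1  0.9  0.4] g 0.04864426678977907 t 4.1
```

>>> tcp_steps(motion=[[0.02, 0, 0, 0, 0], [0.02, 0, 0, 0, 0], [0.02, 0, 0, 0, 0], [0.02, 0, 0, 0, 0]], grip_n=15)

```text
clock: 4.43
eef_pos: [0.496, -0.3253, 0.1403]
eef_rot: [2.165, 2.276, 0.0]
contact_force: [0.1, -1.0, 0.9]
width: 0.0332
grasp_force: 15.0
```

```bash
python3 to.py tube 0.140
```

```text
pos [ 0.496  -0.3253  0.1403] axis [ 0. -0. -1.] d tool [0.0012 0.0006 0.0003] turn -0.004 w 0.0332 F [ 0.1 -1.   0.9] g 14.990691840648651 t 4.4333
```

>>> tcp_steps(motion=[[0.02, 0, 0, -0.01, 0], [0.02, 0, 0, -0.015, 0], [0.02, 0, 0, -0.02, 0], [0.02, 0, 0, -0.02, 0], [0.02, 0, 0, -0.02, 0], [0.02, 0, 0, -0.02, 0], [0.02, 0, 0, -0.02, 0], [0.02, 0, 0, -0.02, 0], [0.02, 0, 0, -0.02, 0], [0.02, 0, 0, -0.02, 0], [0.02, 0, 0, -0.02, 0], [0.02, 0, 0, -0.02, 0], [0.02, 0, 0, -0.02, 0], [0.02, 0, 0, -0.01, 0]])

```text
clock: 5.6
eef_pos: [0.4962, -0.3255, 0.3985]
eef_rot: [2.162, 2.273, -0.0]
contact_force: [0.6, 0.6, -0.4]
width: 0.0337
grasp_force: 15.0
```

>>> tcp_steps(motion=[[0.02, 0, 0, 0, 0.098], [0.02, 0, 0, 0, 0.098], [0.02, 0, 0, 0, 0.098], [0.02, 0, 0, 0, 0.098], [0.02, 0, 0, 0, 0.098], [0.02, 0, 0, 0, 0.098], [0.02, 0, 0, 0, 0.098], [0.02, 0, 0, 0, 0.098], [0.02, 0, 0, 0, 0.098], [0.02, 0, 0, 0, 0.098], [0.02, 0, 0, 0, 0]])

```text
clock: 6.52
eef_pos: [0.4956, -0.3249, 0.3949]
eef_rot: [-2.981, -0.987, 0.001]
contact_force: [-0.5, 0.2, -0.8]
width: 0.0332
grasp_force: 15.0
```

```bash
python3 to.py cup 0.395
```

```text
pos [ 0.4956 -0.3249  0.3949] axis [-0.001  0.001 -1.   ] d tool [ 2.974e-01 -3.732e-01  3.000e-04] turn -0.0047 w 0.0332 F [-0.5  0.2 -0.8] g 14.998246729373932 t 6.5167
```

>>> tcp_steps(motion=[[0.02, 0.0186, -0.0233, 0, 0], [0.02, 0.0186, -0.0233, 0, 0], [0.02, 0.0186, -0.0233, 0, 0], [0.02, 0.0186, -0.0233, 0, 0], [0.02, 0.0186, -0.0233, 0, 0], [0.02, 0.0186, -0.0233, 0, 0], [0.02, 0.0186, -0.0233, 0, 0], [0.02, 0.0186, -0.0233, 0, 0], [0.02, 0.0186, -0.0233, 0, 0], [0.02, 0.0186, -0.0233, 0, 0], [0.02, 0.0186, -0.0233, 0, 0], [0.02, 0.0186, -0.0233, 0, 0], [0.02, 0.0186, -0.0233, 0, 0], [0.02, 0.0186, -0.0233, 0, 0], [0.02, 0.0186, -0.0233, 0, 0], [0.02, 0.0186, -0.0233, 0, 0], [0.02, 0, 0, 0, 0], [0.02, 0, 0, 0, 0], [0.02, 0, 0, 0, 0]])

```text
clock: 8.1
eef_pos: [0.5113, 0.1513, 0.395]
eef_rot: [2.98, 0.992, -0.001]
contact_force: [-0.2, -0.2, -0.5]
width: 0.0335
grasp_force: 15.0
```

```bash
python3 to.py cup 0.395
```

Run:
```python
from vis import *
s=ctrl.grab_frame("scene")[:,:,::-1]; t=ctrl.grab_frame("top")[:,:,::-1]
cv2.imwrite("pics/s1.png",s);cv2.imwrite("pics/t1.png",t)
cv2.imwrite("pics/c1.png",np.hstack([cv2.resize(s[30:240,240:440],None,fx=2.5,fy=2.5)[:500],cv2.resize(t[120:320,130:270],None,fx=2.1,fy=2.5)]))
```

```text
pos [0.5113 0.1513 0.395 ] axis [-0.001 -0.001 -1.   ] d tool [ 0.0007 -0.0004  0.    ] turn -0.001 w 0.0335 F [-0.2 -0.2 -0.5] g 14.994718730449677 t 8.1
```

View pics/c1.png

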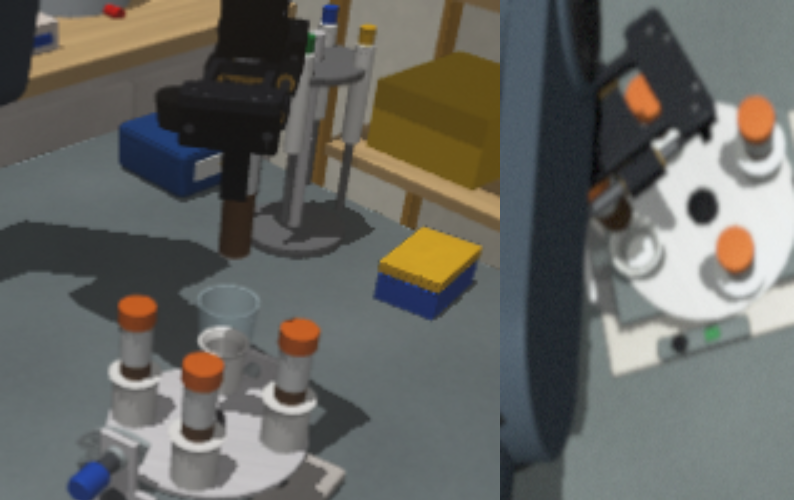

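The tube hangs upright in the gripper over the cup. Its bottom is at scene pixel (334,132), and the cup rim is at about (329,167). I'll check its offset and tilt from the edges of the brown section.

Run:
```python
from vis import *
s=cv2.imread("pics/s1.png"); g=cv2.cvtColor(s,cv2.COLOR_BGR2HSV)
m=cv2.inRange(g,(3,70,30),(15,200,150)); m[:100]=0;m[145:]=0;m[:,:315]=0;m[:,355:]=0
for r in range(106,138,3):
    c=np.flatnonzero(m[r]); print(r,(c.min(),c.max(),(c.min()+c.max())/2) if len(c) else None, end=" | ")
o=ctrl.observe()["eef_pos"]
print()
for zb in(.0,.01,.02,.03,.04):
    print(zb, proj("scene",[.5113,.1513,.265+zb]).round(1), proj("top",[.5113,.1513,.265+zb]).round(1))
h=proj("scene",cyl(np.array([.5113,.1513,.295]),[0,0,1],.0145,.06)); print(h.min(0),h.max(0))
t=cv2.imread("pics/t1.png"); g=cv2.cvtColor(t,cv2.COLOR_BGR2HSV)
m=cv2.inRange(g,(3,70,20),(15,200,120)); m[:170]=0;m[225:]=0;m[:,:150]=0;m[:,190:]=0
y,x=np.nonzero(m);print("top brown",x.min(),x.max(),y.min(),y.max())
h=proj("top",cyl(np.array([.5113,.1513,.295]),[0,0,1],.0145,.06)); print(h.min(0),h.max(0))
```

```text
106 None | 109 (np.int64(338), np.int64(341), np.float64(339.5)) | 112 (np.int64(330), np.int64(341), np.float64(335.5)) | 115 (np.int64(329), np.int64(340), np.float64(334.5)) | 118 (np.int64(329), np.int64(340), np.float64(334.5)) | 121 (np.int64(329), np.int64(340), np.float64(334.5)) | 124 (np.int64(329), np.int64(339), np.float64(334.0)) | 127 (np.int64(328), np.int64(339), np.float64(333.5)) | 130 (np.int64(328), np.int64(339), np.float64(333.5)) | 133 None | 136 None | 
0.0 [[332.5 129.3]] [[184.6 206.2]]
0.01 [[332.8 125.3]] [[183.4 205. ]]
0.02 [[333.2 121.2]] [[182.2 203.8]]
0.03 [[333.6 117.1]] [[181.  202.5]]
0.04 [[334.  112.9]] [[179.7 201.2]]
[325.94410868 101.24055919] [341.57945026 132.61919836]
top brown 172 189 191 211
[167.98852922 189.60014039] [192.93997598 214.41960507]
```

Run:
```python
from vis import *
s=cv2.imread("pics/s1.png")
for r in(116,120,124,128): print(r,[tuple(int(v) for v in p) for p in s[r,324:346]])
h=C["scene"]; print("cam right",R.from_rotvec(h["rotation"]).as_matrix()[:,0])
o=ctrl.observe()["eef_pos"]
for zb in(.012,.032):
  P=cyl(np.array([.5113,.1513,.265+zb]),[0,0,1],.0145,.001);q=proj("scene",P);print(q.min(0),q.max(0))
t=cv2.imread("pics/t1.png")
print("top row 206",[tuple(int(v) for v in p) for p in t[206,164:196]])
```

```text
116 [(104, 103, 95), (105, 104, 96), (105, 104, 97), (105, 104, 97), (66, 67, 65), (26, 32, 40), (26, 34, 43), (26, 34, 45), (27, 35, 46), (28, 37, 48), (27, 37, 48), (28, 37, 49), (29, 37, 48), (27, 36, 48), (28, 36, 48), (27, 35, 46), (26, 33, 44), (45, 48, 52), (57, 58, 58), (87, 86, 86), (99, 97, 98), (98, 98, 98)]
120 [(106, 105, 97), (106, 105, 97), (106, 104, 97), (92, 92, 86), (54, 58, 58), (26, 33, 42), (27, 34, 44), (27, 35, 47), (27, 36, 47), (27, 36, 48), (28, 36, 48), (28, 37, 49), (28, 38, 49), (28, 37, 48), (27, 36, 47), (27, 35, 45), (35, 42, 51), (82, 83, 85), (100, 100, 100), (100, 99, 100), (99, 99, 99), (99, 99, 99)]
124 [(108, 107, 99), (108, 108, 99), (109, 109, 100), (81, 83, 78), (40, 44, 50), (27, 34, 44), (28, 36, 45), (28, 36, 46), (28, 36, 47), (28, 36, 48), (28, 37, 49), (29, 37, 49), (28, 37, 48), (28, 37, 47), (28, 36, 47), (28, 35, 46), (56, 60, 65), (89, 90, 90), (100, 99, 99), (101, 100, 99), (101, 100, 99), (100, 100, 99)]
128 [(107, 106, 97), (107, 106, 98), (107, 107, 99), (71, 72, 70), (27, 33, 41), (28, 35, 45), (28, 36, 46), (29, 37, 48), (28, 37, 48), (29, 38, 50), (29, 37, 49), (29, 38, 50), (28, 38, 49), (30, 37, 49), (28, 36, 47), (30, 37, 47), (64, 66, 65), (68, 68, 65), (53, 53, 53), (55, 55, 55), (61, 61, 61), (64, 63, 64)]
cam right [ 0.61546319  0.78813994 -0.00636387]
[326.30250392 121.11147721] [339.55918184 127.95163012]
[326.93929956 112.91013214] [340.39371695 119.64480308]
top row 206 [(41, 37, 29), (46, 41, 34), (47, 45, 36), (44, 40, 33), (45, 38, 33), (46, 39, 32), (46, 42, 37), (51, 45, 42), (56, 54, 53), (62, 60, 61), (68, 71, 69), (66, 68, 68), (64, 67, 69), (68, 70, 71), (65, 68, 70), (65, 68, 69), (57, 62, 65), (52, 56, 59), (39, 45, 51), (34, 42, 50), (26, 35, 47), (13, 22, 35), (22, 30, 42), (24, 32, 41), (17, 29, 39), (27, 36, 44), (25, 33, 43), (30, 37, 46), (70, 77, 78), (114, 120, 119), (144, 148, 146), (149, 152, 150)]
```

The tube sits about 1.2 mm along tool +x, in agreement with the reading at the rack. I'll correct for that and lower to just above the rim.

>>> tcp_steps(motion=[[0.02, -0.0007, -0.0003, 0.01, 0], [0.02, 0, 0, 0.015, 0], [0.02, 0, 0, 0.015, 0], [0.02, 0, 0, 0.015, 0], [0.02, 0, 0, 0.015, 0], [0.02, 0, 0, 0.01, 0], [0.02, 0, 0, 0.005, 0], [0.02, 0, 0, 0.005, 0], [0.02, 0, 0, 0, 0], [0.02, 0, 0, 0, 0]])

```text
clock: 9.03
eef_pos: [0.5112, 0.1512, 0.3055]
eef_rot: [2.982, 0.989, 0.001]
contact_force: [-0.3, -0.2, -1.4]
width: 0.0337
grasp_force: 15.0
```

```bash
python3 to.py cup 0.253;python3 - <<'E'
from vis import *
s=ctrl.grab_frame("scene")[:,:,::-1]; cv2.imwrite("pics/s2.png",s)
cv2.imwrite("pics/c2.png",cv2.resize(s[90:220,270:400],None,fx=4,fy=4,interpolation=cv2.INTER_CUBIC))
E
```

```text
pos [0.5112 0.1512 0.3055] axis [ 0.001  0.    -1.   ] d tool [ 0.0008 -0.0004  0.0525] turn -0.0032 w 0.0337 F [-0.3 -0.2 -1.4] g 14.99564453959465 t 9.0333
```

View pics/c2.png

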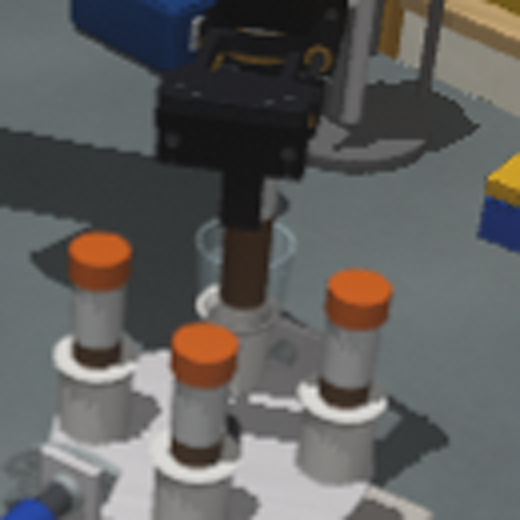

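The tube bottom, at about crop (244,300), stands just above the rim centred at about (240,300). It looks a shade to the right, so I'll quantify that.

Create e.py:
```python
from vis import *
import sys
s=cv2.imread(sys.argv[1]); z0=float(sys.argv[2])
for zb in(.012,.02,.028,.036):
  P=cyl(np.array([.5116,.1520,z0+zb]),[0,0,1],.0145,.0001);q=proj("scene",P); r=int(round(q[:,1].mean()))
  a=s[r,320:350,1].astype(float); 
  mid=a[9:14].mean(); L=np.median(a[0:5]); Rr=np.median(a[24:29])
  l=330-.5-np.clip((mid-a[:10])/(mid-L),0,1)[::-1].cumprod()[0:0].sum()
  cl=np.clip((L-a[:10])/(L-mid),0,1).sum(); l=329.5-cl
  print(r,"pred",((q[:,0].min()+q[:,0].max())/2).round(2),(q[:,0].max()-q[:,0].min()).round(1),"left",round(l,2),a.astype(int).tolist())
P=cyl(np.array([.5116,.1520,.168]),[0,0,1],.025,.0001);q=proj("scene",P);print("rim",q.min(0),q.max(0))
```

```bash
python3 e.py pics/s2.png .1755
```

Run:
```python
import cv2
s=cv2.imread("pics/s2.png")
for r in(162,164,166,168): print(r,s[r,314:346,1].tolist())
```

```text
159 pred 330.17 12.4 left 324.71 [80, 87, 93, 98, 87, 57, 37, 38, 39, 39, 40, 40, 40, 41, 40, 39, 46, 91, 111, 108, 101, 99, 107, 112, 111, 113, 112, 112, 111, 112]
156 pred 330.44 12.5 left 324.62 [80, 88, 92, 104, 98, 62, 35, 37, 38, 39, 40, 39, 40, 40, 40, 38, 37, 101, 127, 114, 104, 99, 101, 108, 111, 110, 110, 110, 111, 112]
153 pred 330.7 12.5 left 324.79 [89, 100, 107, 111, 111, 82, 40, 36, 38, 38, 38, 39, 39, 39, 39, 39, 37, 74, 108, 116, 115, 120, 124, 117, 111, 110, 109, 111, 111, 112]
150 pred 330.96 12.6 left 324.86 [91, 76, 80, 84, 87, 67, 38, 36, 37, 37, 39, 39, 39, 39, 38, 38, 37, 49, 96, 118, 116, 111, 127, 133, 117, 109, 109, 110, 110, 111]
rim [319.01857635 159.67528201] [340.11607457 171.64050595]
162 [58, 58, 58, 58, 57, 66, 93, 144, 190, 202, 147, 51, 37, 39, 39, 41, 41, 40, 41, 41, 39, 39, 71, 102, 109, 104, 100, 104, 109, 111, 112, 111]
164 [58, 59, 59, 57, 57, 130, 184, 176, 160, 168, 134, 64, 38, 40, 40, 42, 42, 41, 41, 41, 41, 38, 75, 106, 110, 102, 100, 107, 112, 114, 114, 113]
166 [58, 59, 59, 59, 73, 168, 180, 144, 145, 132, 115, 103, 86, 69, 57, 49, 47, 47, 50, 52, 59, 81, 98, 100, 107, 105, 106, 113, 115, 115, 113, 113]
168 [58, 59, 60, 60, 59, 98, 163, 159, 106, 100, 108, 115, 116, 116, 117, 122, 119, 113, 110, 105, 100, 93, 91, 90, 104, 96, 72, 62, 85, 109, 115, 116]
```

>>> tcp_steps(motion=[[0.02, -0.0006, -0.0003, 0, 0], [0.02, 0, 0, 0.004, 0], [0.02, 0, 0, 0.004, 0], [0.02, 0, 0, 0.004, 0], [0.02, 0, 0, 0.004, 0], [0.02, 0, 0, 0.004, 0], [0.02, 0, 0, 0, 0]])

```text
clock: 9.67
eef_pos: [0.5096, 0.1511, 0.2841]
eef_rot: [-2.981, -0.989, 0.003]
contact_force: [-0.9, -0.1, -0.3]
width: 0.0332
grasp_force: 15.0
```

>>> tcp_steps(motion=[[0.02, 0, 0, 0.005, 0], [0.02, 0, 0, 0.005, 0], [0.02, 0, 0, 0.005, 0], [0.02, 0, 0, 0.005, 0], [0.02, 0, 0, 0.004, 0], [0.02, 0, 0, 0.003, 0], [0.02, 0, 0, 0, 0]])

```text
clock: 10.25
eef_pos: [0.5099, 0.1512, 0.2574]
eef_rot: [-2.981, -0.989, 0.002]
contact_force: [-0.2, -0.6, -0.5]
width: 0.0335
grasp_force: 15.0
```

```bash
python3 to.py cup 0.253
```

```text
pos [0.5099 0.1512 0.2574] axis [-0.001 -0.    -1.   ] d tool [0.0019 0.0004 0.0044] turn -0.003 w 0.0335 F [-0.2 -0.6 -0.5] g 14.994167983531952 t 10.25
```

>>> tcp_steps(motion=[[0.02, 0, 0, 0.001, 0], [0.02, 0, 0, 0.001, 0], [0.02, 0, 0, 0.001, 0], [0.02, 0, 0, 0, 0]])

```text
clock: 10.58
eef_pos: [0.5102, 0.1512, 0.2552]
eef_rot: [2.982, 0.989, 0.0]
contact_force: [-0.5, 0.2, -1.1]
width: 0.0332
grasp_force: 15.0
```

>>> tcp_steps(motion=[[0.02, 0, 0, 0.001, 0], [0.02, 0, 0, 0, 0]])

```text
clock: 10.75
eef_pos: [0.5102, 0.1512, 0.2542]
eef_rot: [2.982, 0.989, 0.0]
contact_force: [-0.5, 0.1, -0.6]
width: 0.0333
grasp_force: 15.0
```

```bash
python3 to.py cup 0.253
```

```text
pos [0.5102 0.1512 0.2542] axis [ 0. -0. -1.] d tool [0.0016 0.0002 0.0012] turn -0.003 w 0.0333 F [-0.5  0.1 -0.6] g 14.992401748895645 t 10.75
```

>>> tcp_steps(motion=[[0.02, 0, 0, 0.001, 0], [0.02, 0, 0, 0, 0]])

```text
clock: 10.92
eef_pos: [0.5104, 0.1512, 0.2534]
eef_rot: [2.982, 0.989, 0.001]
contact_force: [-0.1, -0.0, -0.4]
width: 0.0329
grasp_force: 15.0
```

>>> tcp_steps(motion=[[0.02, 0, 0, 0.001, 0], [0.02, 0, 0, 0, 0]])

```text
clock: 11.08
eef_pos: [0.511, 0.1514, 0.2533]
eef_rot: [2.982, 0.989, 0.004]
contact_force: [-1.4, -0.2, 5.8]
width: 0.0332
grasp_force: 15.0
```

```bash
python3 to.py cup 0.253
```

```text
pos [0.511  0.1514 0.2533] axis [ 0.002  0.001 -1.   ] d tool [ 0.0009 -0.0001  0.0003] turn -0.0031 w 0.0332 F [-1.4 -0.2  5.8] g 14.952866435050964 t 11.0833
```

Contact came at exactly the expected seat height (TCP at 0.253). Releasing and raising.

>>> tcp_steps(motion=[[0.05, 0, 0, -0.001, 0], [0.07, 0, 0, 0, 0], [0.07, 0, 0, 0, 0], [0.07, 0, 0, 0, 0], [0.07, 0, 0, 0, 0], [0.07, 0, 0, 0, 0]])

```text
clock: 11.58
eef_pos: [0.5101, 0.1512, 0.2531]
eef_rot: [-2.982, -0.989, 0.001]
contact_force: [-0.5, -0.8, -0.4]
width: 0.0647
grasp_force: 0.0
```

>>> tcp_steps(motion=[[0.07, 0, 0, -0.01, 0], [0.07, 0, 0, -0.015, 0], [0.07, 0, 0, -0.015, 0], [0.07, 0, 0, -0.015, 0], [0.07, 0, 0, -0.015, 0], [0.07, 0, 0, -0.015, 0], [0.07, 0, 0, -0.015, 0], [0.07, 0, 0, -0.015, 0], [0.07, 0, 0, -0.015, 0], [0.07, 0, 0, 0, 0]])

```text
clock: 12.42
eef_pos: [0.5116, 0.1514, 0.3871]
eef_rot: [2.98, 0.989, 0.012]
contact_force: [0.6, -0.6, -0.2]
width: 0.0697
grasp_force: 0.0
```

Run:
```python
from vis import *
s=ctrl.grab_frame("scene")[:,:,::-1]; cv2.imwrite("pics/s3.png",s)
P=cyl(np.array([.5116,.1520,.231]),[0,0,1],.017,.018)
print(near(np.ascontiguousarray(s[:,:,::-1]),"o",cen("scene",P)),cen("scene",P))
cv2.imwrite("pics/c3.png",cv2.resize(s[90:240,250:400],None,fx=4,fy=4))
```

```bash
python3 to.py knob .382
```

```text
(array([331.8410596, 143.0397351]), np.int32(151)) [331.62175933 142.58963852]
pos [0.5109 0.1513 0.3853] axis [ 0.005  0.    -1.   ] d tool [-0.0731  0.2158  0.0036] turn -1.1919 w 0.0699 F [-0.3 -0.5 -0.6] g 0.0 t 12.4667
```

View pics/c3.png

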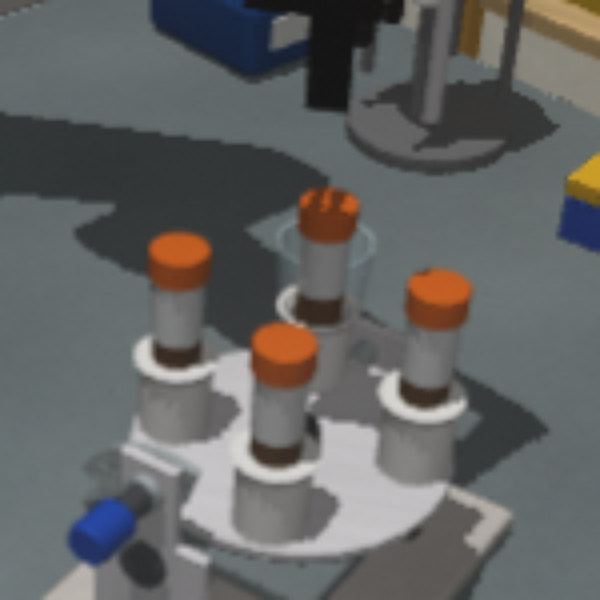

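The tube is seated upright in the cup. Its cap centroid is at (331.8,143.0), against (331.6,142.6) predicted. Now to the knob.

>>> tcp_steps(motion=[[0.07, 0, 0, 0, -0.108], [0.07, 0, 0, 0, -0.108], [0.07, 0, 0, 0, -0.108], [0.07, 0, 0, 0, -0.108], [0.07, 0, 0, 0, -0.108], [0.07, 0, 0, 0, -0.108], [0.07, 0, 0, 0, -0.108], [0.07, 0, 0, 0, -0.108], [0.07, 0, 0, 0, -0.108], [0.07, 0, 0, 0, -0.108], [0.07, 0, 0, 0, -0.108], [0.07, 0, 0, 0, 0]])

```text
clock: 13.47
eef_pos: [0.5096, 0.1511, 0.3821]
eef_rot: [-1.914, -2.489, 0.003]
contact_force: [0.2, 0.2, 1.0]
width: 0.0702
grasp_force: 0.0
```

```bash
python3 to.py knob .382
```

```text
pos [0.5096 0.1511 0.3821] axis [-0.002 -0.    -1.   ] d tool [-0.2276  0.0138  0.    ] turn -0.0022 w 0.0702 F [0.2 0.2 1. ] g 0.0 t 13.4667
```

>>> tcp_steps(motion=[[0.07, -0.0228, 0.0014, 0, 0], [0.07, -0.0228, 0.0014, 0, 0], [0.07, -0.0228, 0.0014, 0, 0], [0.07, -0.0228, 0.0014, 0, 0], [0.07, -0.0228, 0.0014, 0, 0], [0.07, -0.0228, 0.0014, 0, 0], [0.07, -0.0228, 0.0014, 0, 0], [0.07, -0.0228, 0.0014, 0, 0], [0.07, -0.0228, 0.0014, 0, 0], [0.07, -0.0228, 0.0014, 0, 0], [0.07, 0, 0, 0, 0], [0.07, 0, 0, 0, 0], [0.07, 0, 0, 0, 0]])

```text
clock: 14.55
eef_pos: [0.5814, -0.0652, 0.3825]
eef_rot: [-1.918, -2.485, 0.0]
contact_force: [-0.1, 0.7, 0.7]
width: 0.0703
grasp_force: 0.0
```

```bash
python3 to.py knob .211
```

```text
pos [ 0.5814 -0.0652  0.3825] axis [-0.002  0.001 -1.   ] d tool [-0.0003  0.0002  0.1715] turn -0.0057 w 0.0703 F [-0.1  0.7  0.7] g 0.0 t 14.55
```

>>> tcp_steps(motion=[[0.07, -0.001, 0, 0.0155, 0], [0.07, 0, 0, 0.02, 0], [0.07, 0, 0, 0.02, 0], [0.07, 0, 0, 0.02, 0], [0.07, 0, 0, 0.02, 0], [0.07, 0, 0, 0.02, 0], [0.07, 0, 0, 0.02, 0], [0.07, 0, 0, 0.02, 0], [0.07, 0, 0, 0.01, 0], [0.07, 0, 0, 0.006, 0], [0.07, 0, 0, 0, 0], [0.07, 0, 0, 0, 0]])

```text
clock: 15.55
eef_pos: [0.5825, -0.0663, 0.2123]
eef_rot: [1.916, 2.488, 0.001]
contact_force: [0.2, 0.1, -0.1]
width: 0.0698
grasp_force: 0.0
```

```bash
python3 to.py knob .211
```

```text
pos [ 0.5825 -0.0663  0.2123] axis [ 0.001 -0.    -1.   ] d tool [ 0.0013 -0.0008  0.0013] turn -0.0037 w 0.0698 F [ 0.2  0.1 -0.1] g 0.0 t 15.55
```

>>> tcp_steps(motion=[[0.01, 0, 0, 0, 0], [0.01, 0, 0, 0, 0], [0.01, 0, 0, 0, 0], [0.01, 0, 0, 0, 0], [0.01, 0, 0, 0, 0], [0.01, 0, 0, 0, 0], [0.01, 0, 0, 0, 0], [0.01, 0, 0, 0, 0], [0.01, 0, 0, 0, 0], [0.01, 0, 0, 0, 0], [0.01, 0, 0, 0, 0], [0.01, 0, 0, 0, 0]], grip_n=50)

```text
clock: 16.55
eef_pos: [0.5827, -0.0666, 0.2118]
eef_rot: [1.917, 2.488, 0.001]
contact_force: [1.2, 1.1, -1.1]
width: 0.0238
grasp_force: 50.0
```

```bash
python3 to.py knob .211
```

```text
pos [ 0.5827 -0.0666  0.2118] axis [ 0.001 -0.    -1.   ] d tool [ 0.0015 -0.0009  0.0008] turn -0.0039 w 0.0238 F [ 1.2  1.1 -1.1] g 49.98234014958143 t 16.55
```

The knob is gripped at 24 mm, so now I'll pull.

>>> tcp_steps(motion=[[0.01, -0.002, 0, 0, 0], [0.01, -0.002, 0, 0, 0], [0.01, -0.002, 0, 0, 0], [0.01, 0, 0, 0, 0]])

```text
clock: 16.88
eef_pos: [0.5836, -0.07, 0.2117]
eef_rot: [-1.916, -2.485, -0.006]
contact_force: [2.3, 7.2, 0.3]
width: 0.0243
grasp_force: 50.0
```

```bash
python3 to.py knob .211
```

```text
pos [ 0.5836 -0.07    0.2117] axis [-0.     0.005 -1.   ] d tool [ 0.0051 -0.0009  0.0008] turn -0.0049 w 0.0243 F [2.3 7.2 0.3] g 49.99935094965622 t 16.8833
```

>>> tcp_steps(motion=[[0.01, -0.002, 0, 0, 0], [0.01, -0.002, 0, 0, 0], [0.01, -0.001, 0, 0, 0], [0.01, -0.001, 0, 0, 0], [0.01, 0, 0, 0, 0], [0.01, 0, 0, 0, 0]])

```text
clock: 17.38
eef_pos: [0.585, -0.0754, 0.2117]
eef_rot: [-1.916, -2.485, -0.006]
contact_force: [3.0, 9.3, 1.8]
width: 0.0238
grasp_force: 50.0
```

```bash
python3 to.py knob .211
```

```text
pos [ 0.585  -0.0754  0.2117] axis [-0.001  0.006 -1.   ] d tool [ 0.0107 -0.0009  0.0008] turn -0.0048 w 0.0238 F [3.  9.3 1.8] g 49.99524780549109 t 17.3833
```

>>> tcp_steps(motion=[[0.01, -0.001, 0, 0, 0], [0.01, -0.001, 0, 0, 0], [0.01, 0, 0, 0, 0]])

```text
clock: 17.63
eef_pos: [0.5854, -0.0771, 0.2117]
eef_rot: [-1.916, -2.484, -0.007]
contact_force: [2.1, 9.7, 1.7]
width: 0.0239
grasp_force: 50.0
```

```bash
python3 to.py knob .211
```

```text
pos [ 0.5854 -0.0771  0.2117] axis [-0.001  0.006 -1.   ] d tool [ 0.0124 -0.0009  0.0008] turn -0.0049 w 0.0239 F [2.1 9.7 1.7] g 49.99626600416377 t 17.6333
```

>>> tcp_steps(motion=[[0.01, -0.001, 0, 0, 0], [0.01, -0.001, 0, 0, 0], [0.01, 0, 0, 0, 0]])

```text
clock: 17.88
eef_pos: [0.5858, -0.0787, 0.2117]
eef_rot: [-1.915, -2.484, -0.007]
contact_force: [1.9, 10.4, 2.3]
width: 0.0238
grasp_force: 50.0
```

```bash
python3 to.py knob .211
```

```text
pos [ 0.5858 -0.0787  0.2117] axis [-0.001  0.007 -1.   ] d tool [ 0.0141 -0.0009  0.0008] turn -0.0051 w 0.0238 F [ 1.9 10.4  2.3] g 50.00123720616102 t 17.8833
```

>>> tcp_steps(motion=[[0.01, -0.001, 0, 0, 0], [0.01, -0.001, 0, 0, 0], [0.01, 0, 0, 0, 0]])

```text
clock: 18.13
eef_pos: [0.5859, -0.0789, 0.2117]
eef_rot: [-1.914, -2.481, -0.011]
contact_force: [2.6, 14.8, 3.4]
width: 0.0238
grasp_force: 50.0
```

```bash
python3 to.py knob .211
```

```text
pos [ 0.5859 -0.0789  0.2117] axis [-0.002  0.01  -1.   ] d tool [ 0.0143 -0.0009  0.0008] turn -0.0056 w 0.0238 F [ 2.6 14.8  3.4] g 50.01986273797229 t 18.1333
```

>>> tcp_steps(motion=[[0.01, 0, 0, 0, 0], [0.01, 0, 0, 0, 0], [0.01, 0, 0, 0, 0], [0.01, 0, 0, 0, 0], [0.01, 0, 0, 0, 0], [0.01, 0, 0, 0, 0], [0.01, 0, 0, 0, 0], [0.01, 0, 0, 0, 0], [0.01, 0, 0, 0, 0], [0.01, 0, 0, 0, 0], [0.01, 0, 0, 0, 0], [0.01, 0, 0, 0, 0], [0.01, 0, 0, 0, 0], [0.01, 0, 0, 0, 0], [0.01, 0, 0, 0, 0], [0.01, 0, 0, 0, 0], [0.01, 0, 0, 0, 0], [0.01, 0, 0, 0, 0]])

```text
clock: 19.63
eef_pos: [0.5859, -0.0789, 0.2117]
eef_rot: [-1.914, -2.481, -0.01]
contact_force: [1.9, 15.3, 2.7]
width: 0.0237
grasp_force: 50.0
```

```bash
python3 to.py knob .211
```

Run:
```python
from vis import *
s=ctrl.grab_frame("scene")[:,:,::-1];t=ctrl.grab_frame("top")[:,:,::-1]
cv2.imwrite("pics/c4.png",np.hstack([cv2.resize(s[90:290,210:410],None,fx=2,fy=2),cv2.resize(t[120:320,150:350],None,fx=2,fy=2)]))
```

```text
pos [ 0.5859 -0.0789  0.2117] axis [-0.002  0.01  -1.   ] d tool [ 0.0143 -0.0009  0.0008] turn -0.0054 w 0.0237 F [ 1.9 15.3  2.7] g 50.016226989682764 t 19.6333
```

View pics/c4.png

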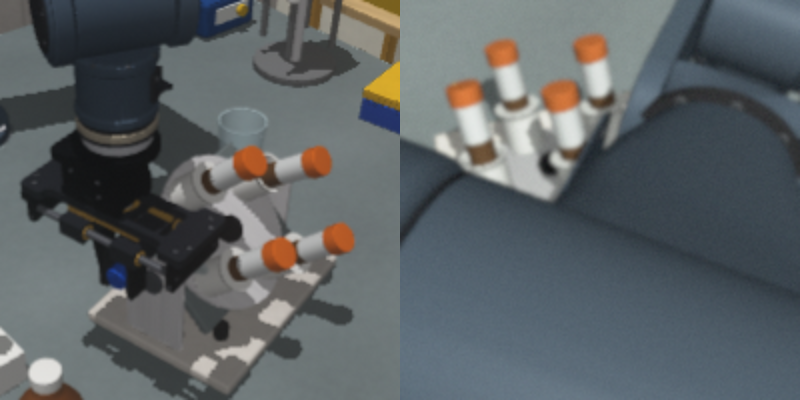

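The end stop was reached: force rose to 15 N and the tool stopped moving. The head has tipped, with caps in the scene crop at (250,162), (317,162), (280,254) and (339,239). I'll wait a little longer and fit the tilt from the cap positions.

>>> tcp_steps(motion=[[0.01, 0, 0, 0, 0], [0.01, 0, 0, 0, 0], [0.01, 0, 0, 0, 0], [0.01, 0, 0, 0, 0], [0.01, 0, 0, 0, 0], [0.01, 0, 0, 0, 0], [0.01, 0, 0, 0, 0], [0.01, 0, 0, 0, 0], [0.01, 0, 0, 0, 0], [0.01, 0, 0, 0, 0], [0.01, 0, 0, 0, 0], [0.01, 0, 0, 0, 0]])

```text
clock: 20.73
eef_pos: [0.5859, -0.0789, 0.2117]
eef_rot: [-1.914, -2.481, -0.01]
contact_force: [3.1, 15.2, 3.7]
width: 0.0238
grasp_force: 50.0
```

Run:
```python
from vis import *
q=[0.53909613,0.09210561,0.26237648,1.95202078]
I={n:np.ascontiguousarray(ctrl.grab_frame(n)) for n in C}
Rz=R.from_rotvec([0,0,q[2]])
def cap(i,t,ax0=.231):
    a=q[3]+i*np.pi/2; Ry=R.from_rotvec([0,t,0])
    p=np.array([.015+.07*np.cos(a),.07*np.sin(a),ax0-.110]); p=Ry.apply(p)+[0,0,.11]
    return Rz.apply(p)+[q[0],q[1],0],Rz.apply(Ry.apply([0,0,1]))
for t in(.74,.77,.80):
  for n in C:
    print(t,n,[ (near(I[n],"o",cen(n,P:=cyl(*cap(i,t),.017,.018)))[0]-cen(n,P)).round(1).tolist() for i in range(4)])
```

```bash
python3 to.py knob .211
```

```text
0.74 scene [[4.4, 6.5], [2.9, 2.5], [1.4, 3.1], [0.1, 3.2]]
0.74 top [[-0.1, -3.9], [-0.5, -2.6], [-0.6, 0.2], [-0.0, 1.5]]
0.77 scene [[3.4, 5.2], [1.4, 1.3], [0.8, 1.5], [-0.0, 1.5]]
0.77 top [[-0.0, -2.8], [-0.2, -1.0], [-0.5, 0.4], [-0.3, 1.3]]
0.8 scene [[2.4, 3.9], [-0.0, 0.1], [0.3, -0.1], [-0.1, -0.1]]
0.8 top [[-0.0, -1.8], [0.1, 0.6], [-0.4, 0.6], [-0.5, 0.9]]
pos [ 0.5859 -0.0789  0.2117] axis [-0.002  0.01  -1.   ] d tool [ 0.0143 -0.0009  0.0008] turn -0.0055 w 0.0236 F [ 1.9 14.4  2.3] g 50.016386532224715 t 20.8333
```

The head is at 0.80. The loaded tube's cap sags slightly in its clearance, as expected with 5 mm of play. I'll triangulate it to check alignment and depth.

Run:
```python
from vis import *
q=[0.53909613,0.09210561,0.26237648,1.95202078]
I={n:np.ascontiguousarray(ctrl.grab_frame(n)) for n in C}
Rz=R.from_rotvec([0,0,q[2]]); F=Rz*R.from_rotvec([0,.8,0])
def w(i,p): a=q[3]+i*np.pi/2; return F.apply(np.array([.015+.07*np.cos(a),.07*np.sin(a),.013])+p)+[q[0],q[1],.11]
def capc(i,d): # d: cap centre relative to cup floor point, head frame
    return cyl(w(i,d),F.apply([d[0]/.108,d[1]/.108,1]/np.linalg.norm([d[0]/.108,d[1]/.108,1])),.017,.018)
for i in range(4):
    ob={n:near(I[n],"o",cen(n,capc(i,np.array([.003,0,.108])))) for n in C}
    f=least_squares(lambda d:np.concatenate([cen(n,capc(i,d))-ob[n][0] for n in C]),[0,0,.108])
    print(i,f.x.round(4),f.fun.round(2),{n:(ob[n][0].round(1).tolist(),int(ob[n][1])) for n in C})
s=I["scene"][:,:,::-1]; cv2.imwrite("pics/c5.png",cv2.resize(s[130:260,290:400],None,fx=5,fy=4.6,interpolation=cv2.INTER_CUBIC))
```

```text
0 [0.0104 0.0005 0.1071] [-0.11  0.02 -0.03 -0.06] {'scene': ([367.8, 170.4], 174), 'top': ([181.9, 166.5], 157)}
1 [1.000e-04 2.000e-04 1.071e-01] [-0.2   0.03 -0.13 -0.13] {'scene': ([334.8, 171.1], 217), 'top': ([230.0, 167.5], 193)}
2 [0.0004 0.0012 0.1071] [-0.19  0.03 -0.14 -0.13] {'scene': ([349.3, 216.7], 221), 'top': ([244.8, 143.9], 152)}
3 [0.0003 0.0017 0.1063] [-0.1   0.01 -0.05 -0.06] {'scene': ([378.9, 208.9], 184), 'top': ([200.4, 146.2], 136)}
```

View pics/c5.png

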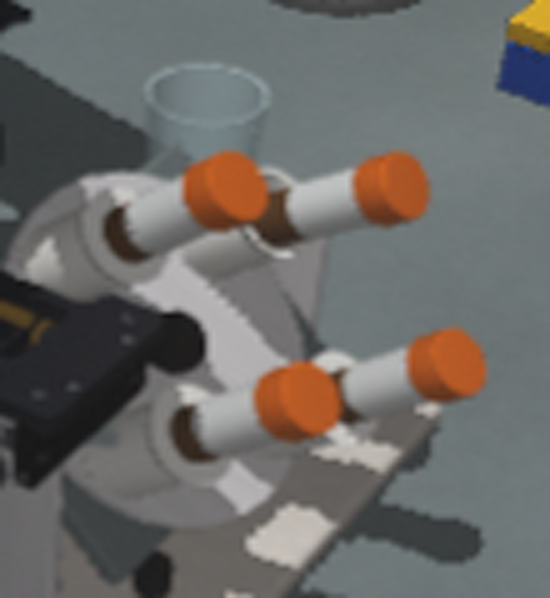

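All four caps sit at the same depth. The loaded tube leans about 0.10 rad (limit 0.15), the head is at 0.80, and the knob is held against its stop with the force unchanged. Handing in.

```bash
python3 -c "
from bench import ctrl
print(ctrl.job_done())"
```

```text
the job is handed in; nothing more can be done
None
```

I handed the job in, but it printed no verdict: the orange-capped tube is seated in the cup, the head lies on its stop at about 0.80 rad, and the gripper still holds the knob fully pulled against its end stop.

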